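# Cover, clip and set the bench grain mill

## Robot

A 6-joint arm with a two-finger parallel gripper is mounted at the origin on the work surface. World frame = base frame: x ahead of the robot, y to its left, z up, the work surface at z = 0. Lengths are in mm, angles in rad, forces in N, time in s.
With the tool pointing down it reaches from about 275 to 1000 mm from the base axis. Payload 8.4 kg.
Tool frame: the origin (TCP) lies at the very end of the fingers, on their centre line; the grasp point (between the pads) lies r.hold_point_z behind it (r.hold_point_z is the distance from the TCP to the grasp point, in mm); x points along the fingers, z is the direction in which the jaws open and shut, and the axes are right-handed (so a half turn about x gives the same grasp; the last joint's range is limited). The gripper opens to 85 mm and grips with 20 to 120 N. Pads are 22 mm wide; open, the fingers measure 114 mm over their backs; the gripper's body (76 mm by 85 mm) begins 54 mm behind the grasp point. The pads swing forward as they close: fully open they stand 13 mm farther back than shut.
Start: joints at [-1.285, 0.353, 1.633, -0, 1.155, -0.002], TCP at [177.401, -599.297, 231.281] pointing down, gripper open.
Joint ranges: [-2.63, 2.63], [-0.92, 2.1], [0.06, 2.66], [-1.3, 4.44], [0, 2.69], [-3.02, 3.02]. Speed limits (rad/s): [2.22, 2.22, 2.79, 3.14, 3.14, 3.14].

## Interface

Orientations are given as [roll, pitch, yaw] about the fixed x, y, z axes, in that order (R = Rz(yaw) Ry(pitch) Rx(roll)).
In Python, from rig import r gives the robot as it stands.
- The arm moves only by the tool jog_arm, never from a script. Its argument "series" is a list of rows, each a list of 7 numbers: the turn, a rotation vector about the tool's x, y, z in degrees, then the shift along the tool's x, y, z in cm, then the opening, from 0 (shut) to 1 (fully open). In form: [[wx, wy, wz, tx, ty, tz, fingers], ...]. A call has 1 to 20 rows; each row shifts and turns the commanded pose from where the row before left it, along the tool's axes as they then stand; what a row does not reach is not made up. A row lasts 1/10 s, in which the tool goes at most 50 mm and 8.59 degrees, less where a joint would pass 70% of its speed; a pose out of reach is approached as far as the arm can. A call with a gripper value outside its range is refused whole. The fingers move at their own pace and stop on an object; "force" is the grip in N (left out, the last holds). Time passes only in rows, so rows that do not move let the fingers close. It gives the time, the measured TCP pose, the force and the opening at its end, in the units of the state.
- r.sense(): the state, without advancing time (a new reading comes with each control period).
- r.grab_frame(name): name is "side" or "top" or "wrist"; returns (picture, depth): 400x640x3 uint8, red, green, blue; 400x640 float32, mm along the optical axis (not along the pixel's ray), 0 where there is no reading.
- r.get_calibration(name): a dict with "mtx" (3x3 intrinsics, pixels), "dist" ([k1, k2, p1, p2, k3] as OpenCV has them; the pictures are not rectified), "position" and "rotation" of the camera in the world; the wrist camera has in their place "mount" (4x4, takes a point from camera to tool coordinates, whose origin is the TCP and whose axes are the tool frame's). Camera axes: x right, y down, z forward; pixel columns grow to the right and rows downward; lengths in mm; the calibration is good to about 2 mm. A picture is of the moment at which its call begins: read the wrist's pose just before it. get_calibration takes no time and is no camera call.
- r.sign_off(): hands the job in, once; it reports no verdict.
The state is a dict: "clock": time; "qpos": joint angles; "qvel": joint speeds; "joint_efforts": joint torques, N m; "eef_pos": TCP position; "tcp_rot": TCP orientation; "contact_force": force on the tool from outside, world axes, zero at the start; "wrist_torque": the same for the moment, N m; "opening": opening from 0.0 (shut) to 1.0 (fully open).
Only numpy, scipy, OpenCV 4.12 (cv2) and the standard library are available. Lean on these libraries where they do the work, as an engineer would, in place of code of your own. Each camera call takes 0.05 s, during which the arm holds its last target.

## Task

Get the green grain mill ready: lift the holed cover plate out of the steel tray by its wooden handle and lower it (do not drop it) over the two pins on top of the mill until it lies flush, then flip the red-tipped wire clip over onto the plate. Then turn the black coarseness dial clockwise until its white pointer is at the sixth yellow mark after the big white one (six clicks up from the end stop), let go, and leave the tiffin carrier, mortar and cup where they stand.

Things in the scene. Friction and masses are not known exactly. Their poses are not given: they have to be found in the camera images.
- mill: Green grain mill, fixed, its panel turned to the right (-y), 300 (x) x 230 (y) x 120 mm. Origin: centre of underside; +x to its rear, +y its left, z up. Flat top: x -20..150 mm, z 120. In front a panel slopes down at 30 degrees to (x -150, z 45); its outward normal is (-0.5, 0, 0.866). The dial's axis meets it at (-85, 0, 82.5) mm. The clip's hinge line runs along x, at y 100, z 133 mm, centred at x 65.
- seat (a point): Point on the mill's flat top half-way between its two pins, (65, 0, 120) mm in the mill's frame; axes as the mill's. The cover's underside centre belongs here. The steel pins, 14 mm in diameter and 20 mm tall, tapered over the last 7 mm, stand at y = +65 and -65 mm from here.
- cover_grip (a point): Handle centre of the loose aluminium cover (0.45 kg), 34 mm above its underside, over its middle; axes as the plate's. Plate 110 (x) x 170 (y) x 8 mm. Wooden handle: solid upright bar 14 mm thick (x), 60 long (y), from 8 to 46 mm above the underside. Two round through holes, 21 mm, at y +65 and -65 mm; it may go on either way round. Starts lying in the tray.
- tray: Fixed shallow stainless tray 190 (x) x 250 (y) mm, walls 18 mm high and 4 mm thick, floor 4 mm; origin at the centre of its underside.
- clip (a joint): Angle (rad) of the wire clip on the mill's left: a U 50 mm wide, 58 long, of 8 mm wire, its free bar red. 0 = lying level across the seated plate, pointing to the mill's -y; 1.57 = upright; 2.0 = open stop, leaning outward to the mill's +y, where it starts. Swings freely (50 g): pushed inward past upright it falls closed by itself.
- clip_bar (a point): Middle of the clip's red free bar, 58 mm from its hinge line; moves with the clip.
- dial (a joint): Angle (rad) of the black dial: 0 at its counter-clockwise end stop, growing clockwise as seen looking at the panel, to 3.49. Sprung clicks every 20 degrees (0.349 rad), 0 to 10, about 0.1 N m to pass one; released between two it snaps to one of them. Starts on one of clicks 0 to 3. Click 6 is 2.094. Marks on the panel, 57 mm from the axis: click 0 a big white dot, 1 to 10 small yellow dots.
- dial_grip (a point): Point on the dial's axis, 36 mm out from the panel, where to grip; point z = axis, outward. Disc 84 mm wide, its face 12 mm out, with a grip bar across it 76 mm long, 16 thick, up to 48 mm out; white line = pointer end. At joint angle q the pointer aims 100 degrees minus q counter-clockwise (looking at the panel) from straight up the slope: at q = 0 to the mill's left (+y).
- tiffin: Bystander: loose aluminium tiffin carrier, 120 mm over its side clips, 140 mm tall; origin centre of underside, z up.
- mortar: Bystander: loose grey stone mortar, 110 mm in diameter, 75 mm tall; origin centre of underside.
- cup: Bystander: loose grey plastic cup, 76 mm in diameter, 95 mm tall; origin centre of underside.
Not all that is in view belongs to the job. There is more than one size of the part that bears cover_grip; the job needs the smaller.

How it is judged:
By the outcome, as a careful person would: the job done as asked, in the order asked, and still so for the second after the job is handed in, with the robot touching nothing.
It also fails if it takes over 72 s, if anything falls off the work surface, if the arm or the gripper's body presses on something with over 40 N, if the wrist force passes 120 N, or if a joint passes its speed limit or range.

## Working session

There is one attempt and no reset: what is moved stays moved. The work goes in short steps, Python scripts to look and compute and a tool call to move; the robot and the scene stay as the last step left them, time stands still between calls to the robot, and variables do not carry over. Pictures are saved under pics/ and viewed, and the job is handed in when it is done.

Besides the shell and the picture viewer there is one more tool, called after ">>>" as name(argument=value, ...), one argument or row to a line, values as JSON. jog_arm: Moves the arm, as the interface text tells. Its arguments: {"type":"object","properties":{"series":{"type":"array"},"force":{"type":"number"}},"required":["series"]}

```bash
ls; mkdir -p pics; python3 - <<'E'
from rig import r
import cv2,numpy as np
print(r.sense()); print(r.hold_point_z)
for n in ["side","top","wrist"]:
    im,d=r.grab_frame(n); cv2.imwrite(f"pics/{n}0.png",im[:,:,::-1]); np.savez(f"{n}0.npz",im=im,d=d)
    print(n,r.get_calibration(n))
E
```

```text
pics
{'clock': 0.0, 'qpos': array([-1.28538603e+00,  3.53636441e-01,  1.63416952e+00, -1.65395423e-07,
        1.15522477e+00, -2.42066620e-03]), 'qvel': array([ 0.00057169, -0.0003169 , -0.0006394 , -0.00160282, -0.00061674,
       -0.00032334]), 'joint_efforts': array([ 1.94766704e-03, -6.05245042e+01, -3.42069197e+01,  2.04882363e-04,
        9.05363326e-03, -3.13500394e-06]), 'eef_pos': array([ 177.26605327, -598.80773663,  230.55387027]), 'tcp_rot': array([3.13927714, 1.56935825, 1.85631185]), 'contact_force': array([ 0.62021881,  0.07028938, -0.13549607]), 'wrist_torque': array([ 0.04898266,  0.00101538, -0.02637717]), 'opening': 0.9974244587159284}
18.700000000000003
side {'mtx': array([[381.38031577,   0.        , 316.11921542],
       [  0.        , 381.38031577, 200.99958845],
       [  0.        ,   0.        ,   1.        ]]), 'dist': array([-0.02730604,  0.        ,  0.        ,  0.        ,  0.        ]), 'position': array([-111.87695557,  695.88828809,  813.27153963]), 'rotation': array([-2.20596394e+00, -4.98958837e-04, -2.42272147e+00])}
top {'mtx': array([[364.74247
[... 242 characters left out ...]
3.55988838,   -7.40539179, 1040.18939698]), 'rotation': array([-3.068642  ,  0.02384319, -1.58374636])}
wrist {'mtx': array([[338.19519072,   0.        , 318.44552909],
       [  0.        , 338.19519072, 195.25794506],
       [  0.        ,   0.        ,   1.        ]]), 'dist': array([-0.0006712,  0.       ,  0.       ,  0.       ,  0.       ]), 'mount': array([[ 2.41426468e-04, -2.79682892e-01,  9.60092403e-01,
        -1.41767177e+02],
       [-8.58998610e-04, -9.60092134e-01, -2.79682598e-01,
         7.13944849e+01],
       [ 9.99999602e-01, -7.57195257e-04, -4.72038869e-04,
        -2.69010355e-01],
       [ 0.00000000e+00,  0.00000000e+00,  0.00000000e+00,
         1.00000000e+00]])}
```

View pics/top0.png

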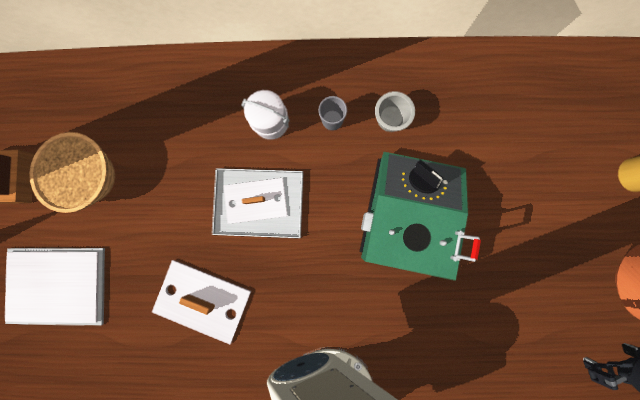

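View pics/side0.png

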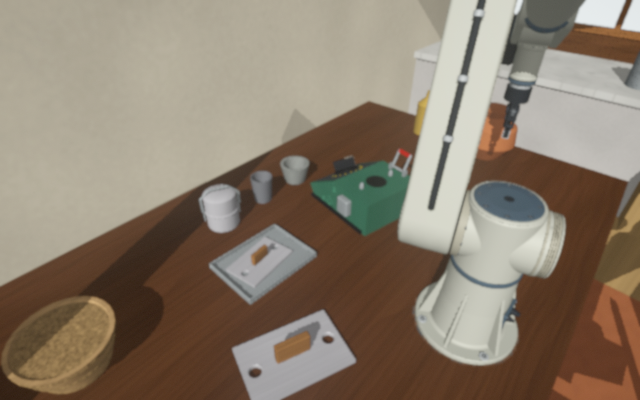

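View pics/wrist0.png

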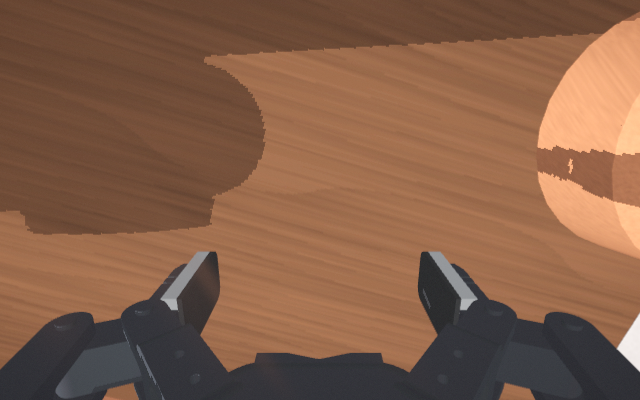

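Candidates for the cover: the plate in the tray with an orange handle at top(254,200), a bigger plate on the table at (202,302), and a white slab at (55,286). By the description (smaller, in the tray) I choose the one at (254,200). I'll measure next and check it in a close crop.

```bash
cat > h.py <<'E'
import numpy as np,cv2
from scipy.spatial.transform import Rotation as R
from rig import r
def Rm(rpy): return R.from_euler('xyz',rpy).as_matrix()
def pose(n,st=None):
    c=r.get_calibration(n)
    if 'mount' in c:
        st=st or r.sense(); T=np.eye(4);T[:3,:3]=Rm(st['tcp_rot']);T[:3,3]=st['eef_pos']
        M=T@c['mount']; return c,M[:3,:3],M[:3,3]
    return c,Rm(c['rotation']),c['position']
def cloud(n,d,st=None):
    c,Rc,p=pose(n,st)
    v,u=np.mgrid[:d.shape[0],:d.shape[1]]
    q=cv2.undistortPoints(np.stack([u,v],-1).reshape(-1,1,2).astype(float),c['mtx'],c['dist']).reshape(d.shape+(2,))
    P=np.dstack([q,np.ones(d.shape)])*d[...,None]
    return P@Rc.T+p
def proj(n,X,st=None):
    c,Rc,p=pose(n,st)
    Xc=(np.atleast_2d(X)-p)@Rc
    return cv2.projectPoints(Xc,np.zeros(3),np.zeros(3),c['mtx'],c['dist'])[0].reshape(-1,2)
def crop(im,x0,x1,y0,y1,k,fn):
    cv2.imwrite(fn,cv2.resize(im[y0:y1,x0:x1,::-1],None,fx=k,fy=k,interpolation=cv2.INTER_CUBIC))
E
python3 - <<'E'
from h import *
z=np.load('top0.npz');im,d=z['im'],z['d'];W=cloud('top',d);np.save('Wt.npy',W)
for nm,u,v in [('handle',254,200),('plate',235,192),('plate2',280,205),('traycorner',214,170),('big',202,302),('bigplate',180,280),('table',320,300),('milltop',417,260),('mill',395,255),('dial',425,178),('clip',475,247),('tiffin',266,100),('cup',333,110),('mortar',395,110)]:
    print(nm,W[v,u].round(1))
crop(im,200,310,160,245,7,'pics/tray_c.png')
crop(im,355,490,145,285,4,'pics/mill_c.png')
E
```

```text
handle [537.8 198.4  48.4]
plate [564.3 260.7  11.6]
plate2 [525.3 131.8  11.3]
traycorner [6.307e+02 3.259e+02 1.000e-01]
big [260.3 344.7  39. ]
bigplate [316.8 416.9  14.4]
table [257.3  22.    3.3]
milltop [ 376.4 -224.5  120.5]
mill [ 389.7 -169.8  121.2]
dial [ 584.6 -256.6   99.8]
clip [ 410.6 -343.9  188.6]
tiffin [790.6 151.6 126.7]
cup [799.4 -22.7   6.3]
mortar [ 791.4 -199.3   21. ]
```

View pics/tray_c.png

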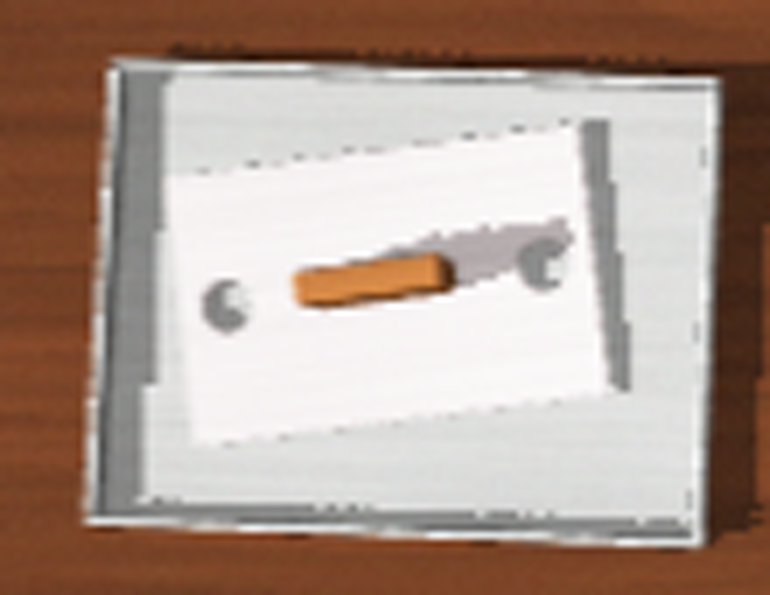

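View pics/mill_c.png

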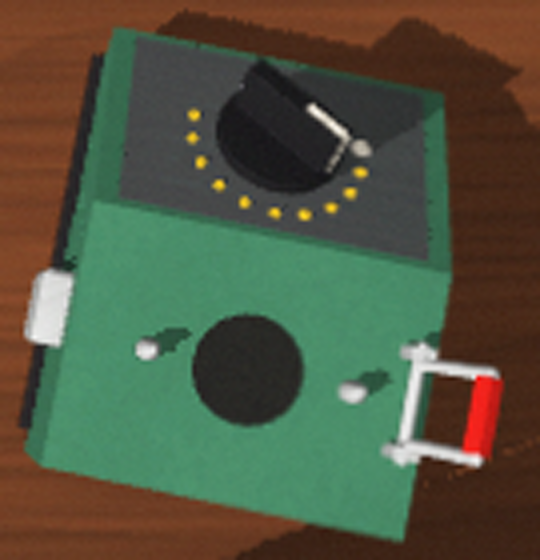

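The close crop shows the tray plate with two holes and an orange handle at crop (372,280), so this is the right cover. The mill crop shows pins at (147,349) and (352,392), the clip open with its red bar at (482,418), and the dial pointer near the white dot (360,148). Next I fit the mill and plate poses.

```bash
cat > fit.py <<'E'
from h import *
from scipy.optimize import least_squares
def mill_dots():
    n=np.array([-.5,0,.866025]);up=np.array([.866025,0,.5]);left=np.array([0,1.,0])
    c=np.array([-85,0,82.5]);out=[]
    for k in range(11):
        a=np.deg2rad(100-20*k); out.append(c+57*(np.cos(a)*up+np.sin(a)*left)+n*1)
    return np.array(out)
def Tm(p,X):
    c,s=np.cos(p[2]),np.sin(p[2]); return X@np.array([[c,-s,0],[s,c,0],[0,0,1]]).T+[p[0],p[1],0]
E
python3 - <<'E'
from fit import *
z=np.load('top0.npz');im,d=z['im'],z['d']
hsv=cv2.cvtColor(im,cv2.COLOR_RGB2HSV)
m=((hsv[...,0]>20)&(hsv[...,0]<35)&(hsv[...,1]>150)&(hsv[...,2]>130)).astype(np.uint8); m[:,:395]=0;m[:,455:]=0;m[:160]=0;m[205:]=0
n,l,s,c=cv2.connectedComponentsWithStats(m)
print(n,s[1:,4],c[1:].round(1).tolist())
cr=lambda x,y:((np.array([x,y])+.5)/4-.5+[355,145])
obs=np.array([cr(*p) for p in [(360,148),(360,172),(350,193),(331,208),(305,215),(275,212),(245,203),(219,185),(201,162),(192,138),(194,115),(352,392),(147,349)]])
obs2=obs.copy()
for i in range(len(obs)-2):
    dd=np.linalg.norm(c[1:]-obs[i],axis=1)
    if i and dd.min()<3: obs2[i]=c[1+dd.argmin()]
X=np.vstack([mill_dots(),[[65,65,139],[65,-65,139]]])
f=lambda p:(proj('top',Tm(p,X))-obs2).ravel()
s=least_squares(f,[450,-230,3.0],x_scale=[1,1,.01],loss='soft_l1'); print(s.x,s.fun.reshape(-1,2).round(2).tolist())
W=np.load('Wt.npy')
g=(abs(W[...,2]-120)<4)&(W[...,0]>300)&(W[...,0]<560)&(W[...,1]<-100)&(W[...,1]>-400)
P=W[g][:,:2].astype(np.float32); print('topflat',cv2.minAreaRect(P),np.median(W[g][:,2]), W[g].mean(0))
print('seat',Tm(s.x,np.array([[65,0,120]])),'dial grip',Tm(s.x,np.array([[-85-18,0,82.5+31.18]])))
# table z stats
t=W[310:340,260:300]; print('table',t[...,2].mean(),t[...,2].std())
# handle
oh=(hsv[...,0]>5)&(hsv[...,0]<20)&(hsv[...,1]>140)&(hsv[...,2]>120)
m=np.zeros_like(oh);m[185:215,235:275]=oh[185:215,235:275];m&=(W[...,2]>42)
print('handle',cv2.minAreaRect(W[m][:,:2].astype(np.float32)),W[m].mean(0),m.sum())
T=Rm(r.sense()['tcp_rot']);print(T)
E
```

```text
11 [6 6 7 6 6 7 7 6 8 5] [[403.2, 173.2], [402.8, 178.8], [404.7, 185.0], [445.0, 187.5], [409.3, 190.8], [442.0, 192.7], [415.7, 195.0], [423.3, 197.8], [430.9, 198.1], [437.2, 196.4]]
[ 497.29986823 -238.30483051    2.91260146] [[0.15, 0.28], [-0.28, 0.31], [0.11, 0.22], [-0.02, 0.19], [-0.36, 0.16], [-0.36, -0.08], [-0.18, 0.05], [-0.15, -0.29], [0.01, -0.14], [-0.16, -0.09], [0.04, -0.21], [1.07, 0.08], [0.39, -0.48]]
topflat ((450.3336181640625, -228.3999786376953), (230.78829956054688, 207.0299072265625), 77.60409545898438) 119.6837429277627 [ 437.24845156 -222.53123581  119.71712294]
seat [[ 433.99663565 -223.55014498  120.        ]] dial grip [[ 597.61114447 -261.6853322   113.68      ]]
table 3.8425597119050767 59.96357661689327
handle ((512.661865234375, 108.3907241821289), (249.86178588867188, 29.12168312072754), 73.66909790039062) [538.32984426 199.5798126   60.45838504] 92
[[-3.15790637e-04  9.58869728e-01  2.83846341e-01]
 [ 9.90475703e-04  2.83846516e-01 -9.58869216e-01]
 [-9.99999460e-01 -2.16590164e-05 -1.03937324e-03]]
```

```bash
python3 - <<'E'
from fit import *
cr=lambda x,y:((np.array([x,y])+.5)/7-.5+[200,160])
pts=np.array([cr(*p) for p in [(163,178),(580,122),(607,392),(193,445),(227,306),(542,264)]])
# plate: image up=+x, left=+y ; corners: (+x,+y),(+x,-y),(-x,-y),(-x,+y)
X=np.array([[55,85,12],[55,-85,12],[-55,-85,12],[-55,85,12],[0,65,12],[0,-65,12.]])
f=lambda p:(proj('top',Tm(p,X))-pts).ravel()
s=least_squares(f,[538,199,0],x_scale=[1,1,.01]);print(s.x,s.fun.reshape(-1,2).round(2).tolist())
print(proj('top',Tm(s.x,np.array([[0,30,50],[0,-30,50.]])))) 
E
```

```text
[5.40050522e+02 2.04427598e+02 1.13606027e-01] [[0.27, -0.04], [-0.62, 0.27], [0.12, 0.02], [0.07, 0.0], [0.04, -0.2], [0.12, -0.04]]
[[240.91052735 200.58029408]
 [262.4995734  197.78513571]]
```

>>> jog_arm(
  series=[
    [-8, 0, 0, 0, 0, 0, 1],
    [-8, 0, 0, 0, 0, 0, 1],
    [-8, 0, 0, 0, 0, 0, 1],
    [-8, 0, 0, 0, 0, 0, 1],
    [-8, 0, 0, 0, 0, 0, 1],
    [-8, 0, 0, 0, 0, 0, 1],
    [-8, 0, 0, 0, 0, 0, 1],
    [-8, 0, 0, 0, 0, 0, 1],
    [-8, 0, 0, 0, 0, 0, 1],
    [-8, 0, 0, 0, 0, 0, 1],
  ],
)

```text
clock: 1.15
eef_pos: [177.3, -599.1, 230.9]
tcp_rot: [1.759, 1.57, 1.878]
contact_force: [0.1, 0.1, -0.7]
opening: 1.003
```

>>> jog_arm(
  series=[
    [0, 0, 0, 0, 4.2, 2.5, 1],
    [0, 0, 0, 0, 4.2, 2.5, 1],
    [0, 0, 0, 0, 4.2, 2.5, 1],
    [0, 0, 0, 0, 4.2, 2.5, 1],
    [0, 0, 0, 0, 4.2, 2.5, 1],
    [0, 0, 0, 0, 4.2, 2.5, 1],
    [0, 0, 0, 0, 4.2, 2.5, 1],
    [0, 0, 0, 0, 4.2, 2.5, 1],
    [0, 0, 0, 0, 4.2, 2.5, 1],
    [0, 0, 0, 0, 4.2, 2.5, 1],
    [0, 0, 0, 0, 4.2, 2.5, 1],
    [0, 0, 0, 0, 4.2, 2.5, 1],
    [0, 0, 0, 0, 4.2, 2.5, 1],
    [0, 0, 0, 0, 4.2, 2.5, 1],
    [0, 0, 0, 0, 4.2, 2.5, 1],
    [0, 0, 0, 0, 4.2, 2.5, 1],
    [0, 0, 0, 0, 4.2, 2.5, 1],
    [0, 0, 0, 0, 4.2, 2.5, 1],
    [0, 0, 0, 4, 0, 0, 1],
    [0, 0, 0, 4, 0, 0, 1],
  ],
)

```text
clock: 3.15
eef_pos: [540.2, 204.7, 150.9]
tcp_rot: [0.256, 1.568, 0.372]
contact_force: [0.4, -0.4, 0.1]
opening: 1.0
```

```bash
python3 - <<'E'
from fit import *
st=r.sense(); im,d=r.grab_frame('wrist'); cv2.imwrite('pics/w1.png',im[:,:,::-1]); np.savez('w1.npz',im=im,d=d,p=st['eef_pos'],o=st['tcp_rot'])
print(st['qpos'],st['eef_pos']);print(Rm(st['tcp_rot']).round(4))
p=[540,203.5,.1136]
print(proj('wrist',Tm(p,np.array([[55,85,12],[55,-85,12],[-55,-85,12],[-55,85,12],[0,65,12],[0,-65,12.],[7,30,50],[-7,30,50],[-7,-30,50],[7,-30,50]])),st).round(1).tolist())
E
```

```text
[3.59587142e-01 3.68093760e-01 1.81087108e+00 4.20757058e-05
 9.59780142e-01 2.43970357e-01] [540.1677997  204.68123994 150.91060886]
[[ 2.700e-03 -1.153e-01  9.933e-01]
 [ 1.000e-03  9.933e-01  1.153e-01]
 [-1.000e+00  7.000e-04  2.800e-03]]
[[387.2, 80.5], [376.6, 273.8], [258.0, 273.9], [247.4, 80.4], [317.4, 106.7], [317.4, 254.2], [327.1, 158.1], [307.7, 158.1], [308.3, 234.9], [326.4, 234.9]]
```

View pics/w1.png

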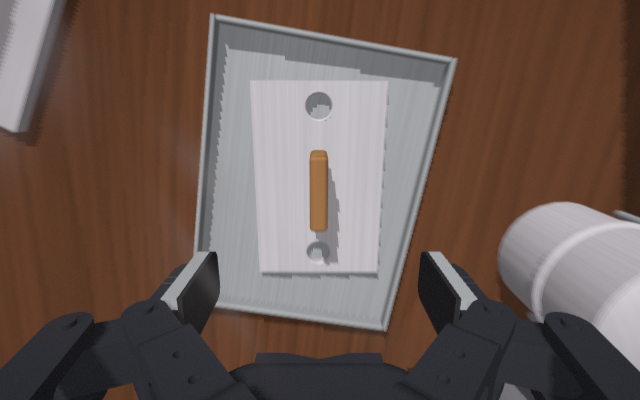

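```bash
python3 - <<'E'
from fit import *
z=np.load('w1.npz'); st=dict(eef_pos=z['p'],tcp_rot=z['o']);im,d=z['im'],z['d']
X=np.array([[55,85,12],[55,-85,12],[-55,-85,12],[-55,85,12],[0,65,12],[0,-65,12.]])
o=np.array([[388,80.5],[379,273],[262,273],[250,81],[318.5,105],[317.5,253]])
s=least_squares(lambda p:(proj('wrist',Tm(p,X),st)-o).ravel(),[540,203,.11],x_scale=[1,1,.01]);print(s.x,s.fun.reshape(-1,2).round(1).tolist())
W=cloud('wrist',d,st)
m=(abs(W[...,2]-50)<3)&(abs(W[...,0]-540)<50)&(abs(W[...,1]-203)<60)
print('handle',m.sum(),cv2.minAreaRect(W[m][:,:2].astype(np.float32)),np.median(W[m],0))
m=(abs(W[...,2]-12)<2.5)&(abs(W[...,0]-540)<90)&(abs(W[...,1]-203)<110)
print(m.sum(),cv2.minAreaRect(W[m][:,:2].astype(np.float32)),np.median(W[m],0))
crop(im,210,430,60,290,3,'pics/w1c.png')
E
```

```text
[5.41505244e+02 2.04180291e+02 1.18890136e-01] [[0.7, -1.0], [-0.2, 0.1], [-1.8, 0.7], [-1.1, -0.9], [0.4, 1.1], [2.0, 0.7]]
handle 1311 ((541.0291748046875, 204.5666961669922), (13.469152450561523, 58.96128845214844), 6.173532962799072) [540.72269308 206.1292321   48.99133633]
22758 ((558.1624755859375, 199.73049926757812), (152.60397338867188, 219.37677001953125), 3.090240240097046) [541.23587378 215.98602245  11.23476176]
```

View pics/w1c.png

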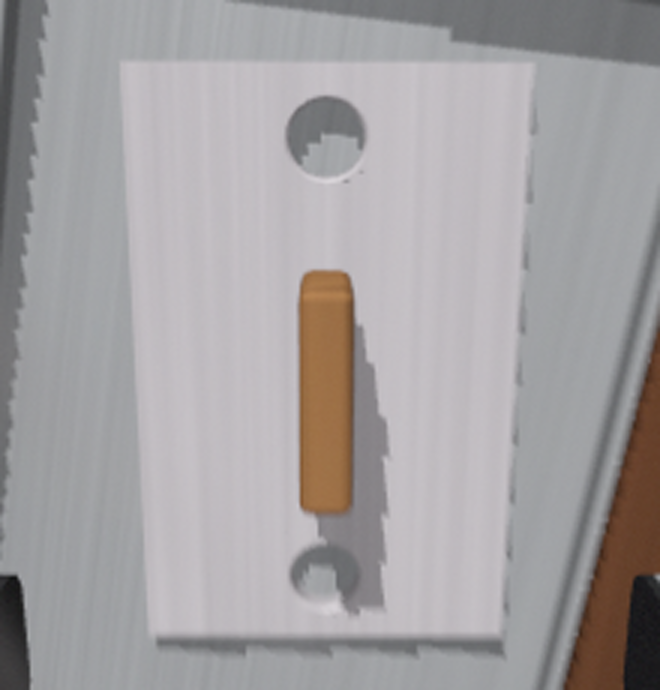

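Close crop confirms the cover: a two-holed plate with a wooden handle centred at about (541, 204.6) mm, and the jaws straddle it. I descend and grip.

>>> jog_arm(
  series=[
    [0, 0, 0, 3, 0, 0.05, 1],
    [0, 0, 0, 3, 0, 0, 1],
    [0, 0, 0, 3, 0, 0, 1],
    [0, 0, 0, 2.5, 0, 0, 1],
    [0, 0, 0, 1.6, 0, 0, 1],
    [0, 0, 0, 0, 0, 0, 1],
    [0, 0, 0, 0, 0, 0, 0],
    [0, 0, 0, 0, 0, 0, 0],
    [0, 0, 0, 0, 0, 0, 0],
    [0, 0, 0, 0, 0, 0, 0],
    [0, 0, 0, 0, 0, 0, 0],
    [0, 0, 0, 0, 0, 0, 0],
    [0, 0, 0, 0, 0, 0, 0],
  ],
  force=60,
)

```text
clock: 4.5
eef_pos: [540.1, 203.0, 21.1]
tcp_rot: [0.234, 1.57, 0.347]
contact_force: [-1.0, -0.3, 7.0]
opening: 0.155
```

>>> jog_arm(
  series=[
    [0, 0, 0, -1, 0, 0, 0],
    [0, 0, 0, -3, 0, 0, 0],
    [0, 0, 0, -4, 0, 0, 0],
    [0, 0, 0, -4, 0, 0, 0],
    [0, 0, 0, -4, 0, 0, 0],
    [0, 0, 0, 0, 0, 0, 0],
  ],
)

```text
clock: 5.1
eef_pos: [542.4, 203.9, 186.2]
tcp_rot: [0.245, 1.562, 0.358]
contact_force: [0.1, 0.5, -4.1]
opening: 0.155
```

```bash
python3 - <<'E'
from fit import *
st=r.sense(); im,d=r.grab_frame('wrist'); cv2.imwrite('pics/w2.png',im[:,:,::-1]); np.savez('w2.npz',im=im,d=d,p=st['eef_pos'],o=st['tcp_rot'])
print(st)
z=np.load('top0.npz')['im']; crop(z,380,450,222,255,10,'pics/pins.png')
z=np.load('side0.npz')['im']; crop(z,300,430,140,235,6,'pics/sidemill.png')
E
```

```text
{'clock': 5.1, 'qpos': array([3.56939453e-01, 3.25665072e-01, 1.78272922e+00, 1.46329019e-05,
       1.02437291e+00, 2.43583599e-01]), 'qvel': array([ 0.00048788,  0.06238545,  0.0679797 , -0.00013981, -0.07808627,
       -0.00047911]), 'joint_efforts': array([ 2.07102181e-03, -5.80821168e+01, -3.12595689e+01, -1.14963150e-04,
        1.46986317e+00, -3.53448158e-04]), 'eef_pos': array([542.35520297, 203.85661932, 186.18659517]), 'tcp_rot': array([0.24500777, 1.56197086, 0.35835608]), 'contact_force': array([ 0.12168985,  0.49672049, -4.06681033]), 'wrist_torque': array([ 0.00068084, -0.04321456, -0.04104852]), 'opening': 0.1554287483277397}
```

View pics/w2.png

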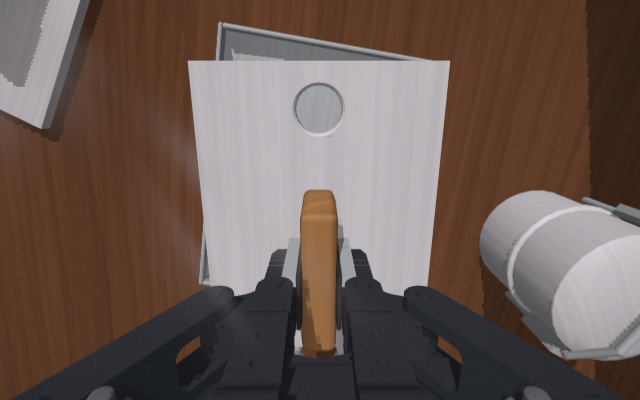

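View pics/pins.png

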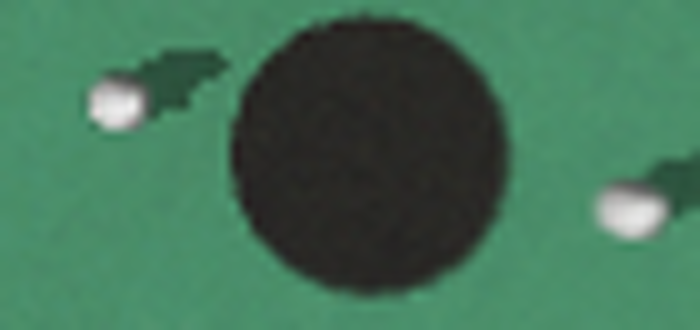

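View pics/sidemill.png

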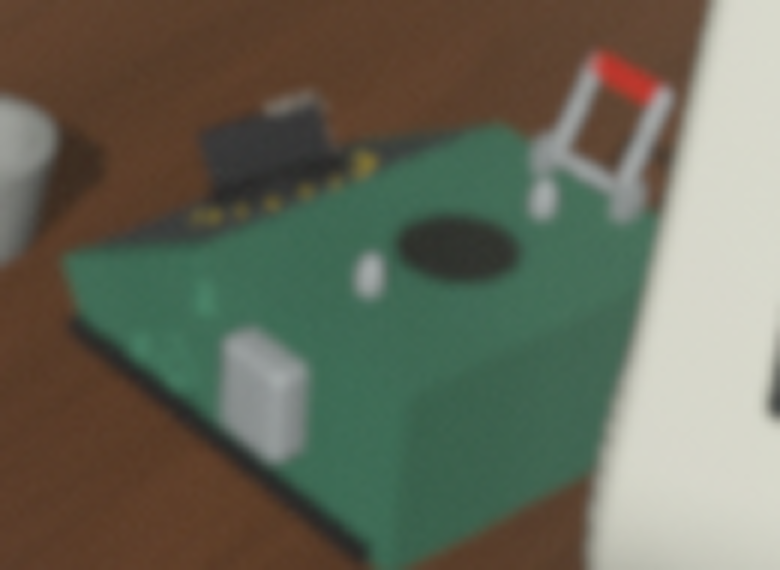

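```bash
python3 - <<'E'
from fit import *
cr=lambda x,y:((np.array([x,y])+.5)/10-.5+[380,222])
c=np.array([[403.2, 173.2], [402.8, 178.8], [404.7, 185.0], [445.0, 187.5], [409.3, 190.8], [442.0, 192.7], [415.7, 195.0], [423.3, 197.8], [430.9, 198.1], [437.2, 196.4]])
idx=[10,9,8,1,7,2,6,5,4,3]
D=mill_dots()[idx]
P=np.array([[65,65,131],[65,-65,131],[65,0,120.]]);po=np.array([cr(632,210),cr(117,103),cr(370,155)])
for nm,X,o in [('dots',D,c),('pins',P,po),('all',np.vstack([D,P]),np.vstack([c,po]))]:
    s=least_squares(lambda p:(proj('top',Tm(p,X))-o).ravel(),[497,-238,2.91],x_scale=[1,1,.01])
    print(nm,s.x,'seat',Tm(s.x,np.array([[65,0,120.]]))[0].round(1),s.fun.reshape(-1,2)[-3:].round(2).tolist())
# side
cs=lambda x,y:((np.array([x,y])+.5)/6-.5+[300,140])
Ps=np.array([[65,65,130],[65,-65,130],[65,0,120.]]);so=np.array([cs(543,200),cs(370,276),cs(459,248)])
s2=least_squares(lambda p:(proj('side',Tm(p,Ps))-so).ravel(),[497,-238,2.91],x_scale=[1,1,.01])
print('side',s2.x,'seat',Tm(s2.x,np.array([[65,0,120.]]))[0].round(1),s2.fun.round(2))
# plate in hand
z=np.load('w2.npz'); st=dict(eef_pos=z['p'],tcp_rot=z['o']);d=z['d'];im=z['im']
cal,_,_=pose('wrist',st);M=cal['mount']
# tool coordinates: plate top plane at x_t, holes etc
W=cloud('wrist',d,st);T=Rm(z['o']);Pt=(W-z['p'])@T
for (u,v) in [(250,80),(400,80),(250,200),(400,200)]: print(Pt[v,u].round(1))
m=(abs(Pt[...,0]-7)<4);ys,xs=np.where(m);print(m.sum())
rows=[]
for v in (100,140,180,220):
    g=np.where(m[v])[0]; rows.append((v,g.min(),g.max(),Pt[v,g.min()].round(1),Pt[v,g.max()].round(1)))
print(*rows,sep='\n')
col=np.where(m[:,230])[0];print('top edge',Pt[col.min(),230]);col=np.where(m[:,420])[0];print('top edge',Pt[col.min(),420])
crop(im,280,360,75,140,8,'pics/hole.png')
E
```

```text
dots [ 497.27198301 -239.24424728    2.92317332] seat [ 433.8 -225.2  120. ] [[-0.11, -0.08], [-0.16, 0.08], [0.18, 0.01]]
pins [ 496.85208803 -238.28692333    2.92231551] seat [ 433.4 -224.1  120. ] [[0.24, -0.0], [0.16, -0.01], [-0.4, 0.02]]
all [ 497.17939882 -238.87731058    2.9189065 ] seat [ 433.8 -224.5  120. ] [[0.36, -0.07], [0.33, -0.26], [-0.26, -0.14]]
side [ 494.36662768 -238.00947904    2.9239621 ] seat [ 430.9 -224.   120. ] [ 0.15 -0.31  0.07 -0.17 -0.22  0.47]
[ 11.1  78.4 -29.1]
[10.3 78.3 35. ]
[  9.9  25.  -31.9]
[10.8 24.6 38.7]
44174
(100, np.int64(192), np.int64(445), array([ 10.4,  70.2, -54.6]), array([ 9.7, 70.1, 54.8]))
(140, np.int64(196), np.int64(441), array([ 10.2,  53. , -54.5]), array([11. , 52.8, 55.2]))
(180, np.int64(200), np.int64(437), array([ 10.9,  34.4, -54.8]), array([ 9.8, 34.6, 54.8]))
(220, np.int64(204), np.int64(433), array([  8.2,  15.7, -53.9]), array([ 8.7, 15.4, 54.4]))
top edge [  8.98834485  85.79639411 -36.59502865]
top edge [10.6711497  85.49933331 42.99261307]
```

View pics/hole.png

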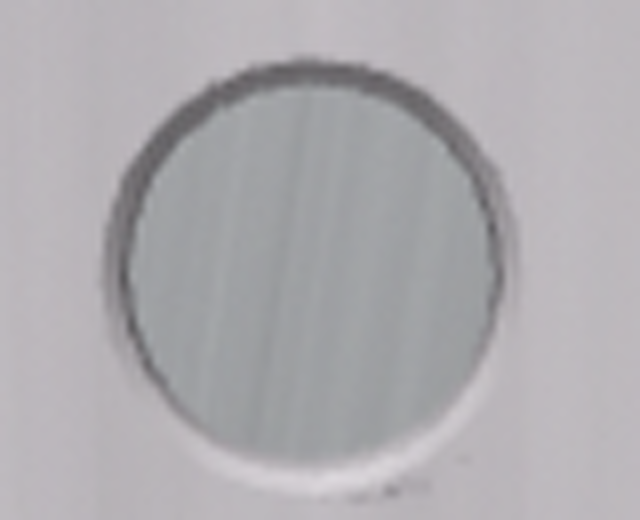

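>>> jog_arm(
  series=[
    [4.8, 0, 0, 0, 0, 0, 0],
    [4.8, 0, 0, 0, 0, 0, 0],
    [4.8, 0, 0, 0, 0, 0, 0],
    [4.8, 0, 0, 0, 0, 0, 0],
    [0, 0, 0, 0, -2, 0, 0],
    [0, 0, 0, 0, -3.5, -0.1, 0],
    [0, 0, 0, 0, -4, -0.1, 0],
    [0, 0, 0, 0, -4, -0.1, 0],
    [0, 0, 0, 0, -4, -0.1, 0],
    [0, 0, 0, 0, -4, -0.1, 0],
    [0, 0, 0, 0, -4, -0.1, 0],
    [0, 0, 0, 0, -4, -0.1, 0],
    [0, 0, 0, 0, -4, -0.1, 0],
    [0, 0, 0, 0, -4, -0.1, 0],
    [0, 0, 0, 0, -4, -0.1, 0],
    [0, 0, 0, 0, -2, 0, 0],
    [0, 0, 0, 0, -0.7, 0, 0],
    [0, 0, 0, 0, 0, 0, 0],
    [0, 0, 0, 0, 0, 0, 0],
  ],
)

```text
clock: 7.05
eef_pos: [432.0, -225.3, 179.6]
tcp_rot: [2.664, 1.569, 2.442]
contact_force: [0.4, 1.1, -3.7]
opening: 0.149
```

```bash
python3 - <<'E'
from fit import *
st=r.sense(); T=Rm(st['tcp_rot']);print(st['eef_pos'],T.round(4).tolist(),np.degrees(np.arctan2(T[1,2],T[0,2])),st['contact_force'],st['wrist_torque'])
im,d=r.grab_frame('top'); np.savez('top1.npz',im=im,d=d); crop(im,340,500,140,290,4,'pics/top1.png')
im,d=r.grab_frame('side');crop(im,290,440,100,240,4,'pics/side1.png')
E
```

```text
[ 431.96530332 -225.33964828  179.64279747] [[-0.0013, 0.2198, 0.9755], [0.0011, 0.9755, -0.2198], [-1.0, 0.0008, -0.0015]] -12.697045836735187 [ 0.42769581  1.0623015  -3.74758991] [ 0.04514692 -0.01493302  0.07310694]
```

View pics/top1.png

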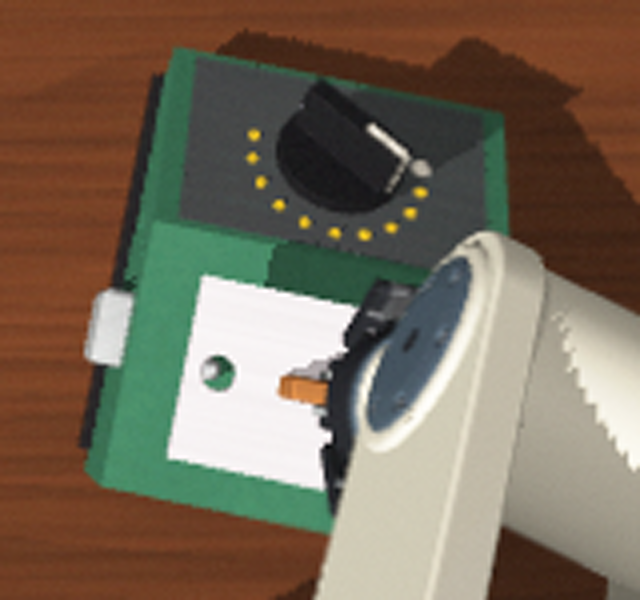

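View pics/side1.png

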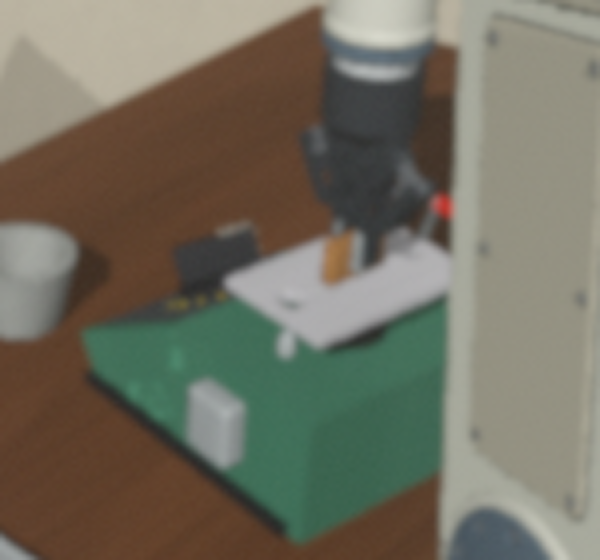

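```bash
python3 - <<'E'
from fit import *
im=np.load('top1.npz')['im']; crop(im,380,412,222,246,20,'pics/hole2.png')
st=r.sense(); T=Rm(st['tcp_rot'])
def t(x,y,z): return st['eef_pos']+T@np.array([x,y,z])
H=np.array([t(10,65.6,0),t(18,65.6,0),t(18,65.6-150.6,0)])
print((proj('top',H)))
p=[497.18,-238.88,2.9215]
print(Tm(p,np.array([[65,-65,140],[65,65,140.]])), H, proj('top',Tm(p,np.array([[65,-65,140],[65,-65,133]]))))
E
```

```text
[[394.37653248 232.39783513]
 [393.78196255 232.34379699]
 [455.6039402  245.26235374]]
[[ 447.93878312 -161.25717758  140.        ]
 [ 419.55717758 -288.12121688  140.        ]] [[ 446.80797962 -161.11145662  170.01735654]
 [ 446.80294796 -161.10672033  162.01735953]
 [ 413.85508434 -308.05839229  161.95108164]] [[392.25486266 231.72895504]
 [391.76931391 231.68652921]]
```

View pics/hole2.png

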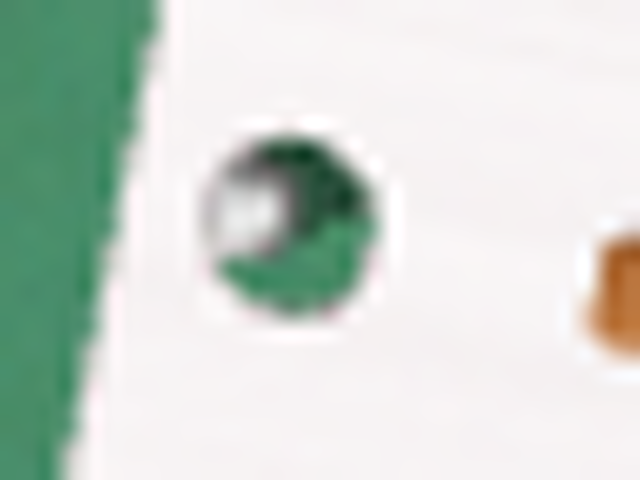

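>>> jog_arm(
  series=[
    [0, 0, 0, 0, 0.06, 0.25, 0],
    [0, 0, 0, 0.5, 0, 0, 0],
    [0, 0, 0, 0.5, 0, 0, 0],
    [0, 0, 0, 0.5, 0, 0, 0],
    [0, 0, 0, 0.5, 0, 0, 0],
    [0, 0, 0, 0.3, 0, 0, 0],
    [0, 0, 0, 0.3, 0, 0, 0],
    [0, 0, 0, 0.3, 0, 0, 0],
    [0, 0, 0, 0, 0, 0, 0],
  ],
)

```text
clock: 8.05
eef_pos: [434.9, -226.1, 150.9]
tcp_rot: [2.844, 1.57, 2.622]
contact_force: [1.0, -0.6, -5.3]
opening: 0.156
```

```bash
python3 - <<'E'
from fit import *
st=r.sense(); print(st['eef_pos'],st['contact_force'],st['wrist_torque'],st['opening'])
im,d=r.grab_frame('top'); crop(im,350,430,200,260,8,'pics/top2.png')
im,d=r.grab_frame('side');crop(im,320,420,140,210,6,'pics/side2.png')
E
```

```text
[ 434.91459326 -226.08022263  150.89986034] [ 0.95894016 -0.6244555  -5.31132049] [0.00284122 0.03711435 0.00970014] 0.1556908613961588
```

View pics/top2.png

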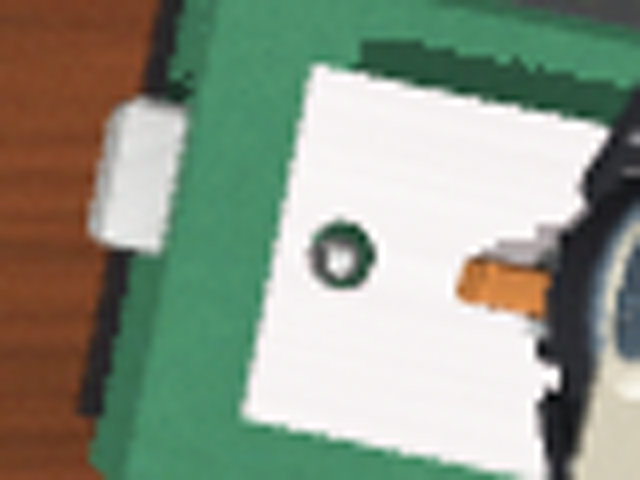

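View pics/side2.png

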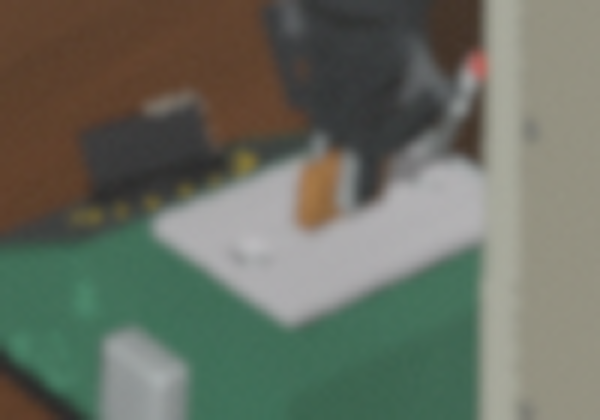

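The top view shows the pin within its hole (crop (340,256)), with no contact force. I lower on.

>>> jog_arm(
  series=[
    [0, 0, 0, 0.3, 0, 0, 0],
    [0, 0, 0, 0.3, 0, 0, 0],
    [0, 0, 0, 0.3, 0, 0, 0],
    [0, 0, 0, 0.15, 0, 0, 0],
    [0, 0, 0, 0, 0, 0, 0],
  ],
)

```text
clock: 8.65
eef_pos: [434.9, -226.0, 140.5]
tcp_rot: [2.851, 1.57, 2.629]
contact_force: [0.4, -0.7, -4.7]
opening: 0.15
```

>>> jog_arm(
  series=[
    [0, 0, 0, 0.1, 0, 0, 0],
    [0, 0, 0, 0.1, 0, 0, 0],
    [0, 0, 0, 0, 0, 0, 0],
  ],
)

```text
clock: 8.95
eef_pos: [435.1, -226.1, 138.7]
tcp_rot: [2.641, 1.571, 2.419]
contact_force: [-0.3, -0.1, -3.6]
opening: 0.153
```

>>> jog_arm(
  series=[
    [0, 0, 0, 0.1, 0, 0, 0],
    [0, 0, 0, 0.1, 0, 0, 0],
    [0, 0, 0, 0, 0, 0, 0],
  ],
)

```text
clock: 9.25
eef_pos: [435.2, -226.2, 137.1]
tcp_rot: [-0.316, 1.571, -0.538]
contact_force: [-2.2, 0.9, 1.5]
opening: 0.151
```

>>> jog_arm(
  series=[
    [0, 0, 0, 0.1, 0, 0, 0],
    [0, 0, 0, 0, 0, 0, 0],
  ],
)

```text
clock: 9.45
eef_pos: [435.2, -226.2, 137.1]
tcp_rot: [-0.246, 1.571, -0.467]
contact_force: [-6.4, 3.5, 15.9]
opening: 0.152
```

```bash
python3 - <<'E'
from fit import *
st=r.sense(); print(st['eef_pos'],st['contact_force'],st['wrist_torque'])
s0=st; im,d=r.grab_frame('wrist'); W=cloud('wrist',d,st); cv2.imwrite('pics/w3.png',im[:,:,::-1])
T=Rm(st['tcp_rot']);Pt=(W-st['eef_pos'])@T
for (u,v) in [(250,80),(400,80),(220,200),(420,200)]: print(W[v-3:v+4,u-3:u+4].reshape(-1,3).mean(0).round(1))
E
```

```text
[ 435.20627212 -226.20562819  137.07007881] [-6.38400411  3.47966939 15.90490962] [0.49846525 0.96506895 0.00582543]
[ 424.2 -143.4  127.2]
[ 486.4 -157.4  127.1]
[ 396.9 -190.8  130.5]
[ 487.2 -212.3  127.3]
```

View pics/w3.png

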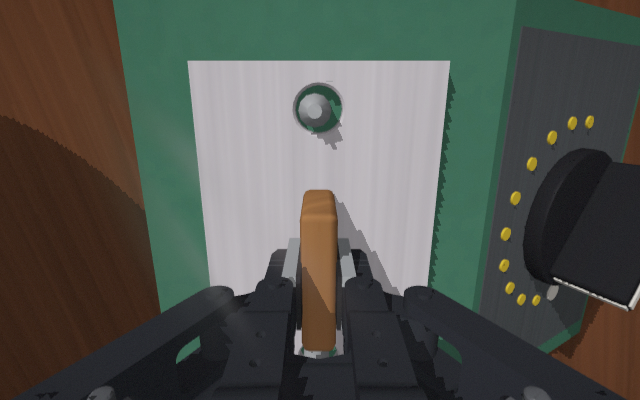

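The plate lies on the top at z≈127-128 with the pin through its hole at (315,108), and contact force builds at the bottom. Release and retreat.

>>> jog_arm(
  series=[
    [0, 0, 0, -0.1, 0, 0, 0],
    [0, 0, 0, 0, 0, 0, 1],
    [0, 0, 0, 0, 0, 0, 1],
    [0, 0, 0, 0, 0, 0, 1],
    [0, 0, 0, 0, 0, 0, 1],
    [0, 0, 0, 0, 0, 0, 1],
    [0, 0, 0, -1, 0, 0, 1],
    [0, 0, 0, -2, 0, 0, 1],
    [0, 0, 0, -4, 0, 0, 1],
    [0, 0, 0, -4, 0, 0, 1],
    [0, 0, 0, -2, 0, 0, 1],
    [0, 0, 0, 0, 0, 0, 1],
  ],
)

```text
clock: 10.7
eef_pos: [436.8, -227.0, 270.7]
tcp_rot: [-0.26, 1.564, -0.481]
contact_force: [0.2, 0.6, 0.4]
opening: 0.999
```

```bash
python3 - <<'E'
from fit import *
st=r.sense(); print(st['eef_pos'],st['contact_force'],st['opening'],st['qpos'])
im,d=r.grab_frame('wrist'); W=cloud('wrist',d,st); cv2.imwrite('pics/w4.png',im[:,:,::-1]);np.savez('w4.npz',im=im,d=d,p=st['eef_pos'],o=st['tcp_rot'])
p=[498.2,-238.9,2.9215]
print('pred pins/clip bar',proj('wrist',Tm(p,np.array([[65,-65,140],[65,65,140.],[65,124,186],[90,124,186],[40,124,186]])),st).round(1).tolist())
m=(abs(W[...,2]-127.5)<3);m&=(abs(W[...,0]-434)<80)&(abs(W[...,1]+225)<100)
A=W[m];c,*_=np.linalg.lstsq(np.c_[A[:,:2]-[434,-225],np.ones(len(A))],A[:,2],rcond=None);print('plane',c,len(A))
E
```

```text
[ 436.82449754 -227.03479049  270.73479655] [0.20204338 0.56767287 0.39663281] 0.9991968183322623 [-4.82365419e-01  1.00903152e-01  1.86853272e+00  7.13229368e-06
  1.16562402e+00 -2.60567381e-01]
pred pins/clip bar [[313.8, 102.7], [314.8, 255.0], [315.0, 347.6], [283.9, 347.8], [346.1, 347.3]]
plane [6.37841889e-04 4.85363979e-04 1.27180877e+02] 22212
```

View pics/w4.png

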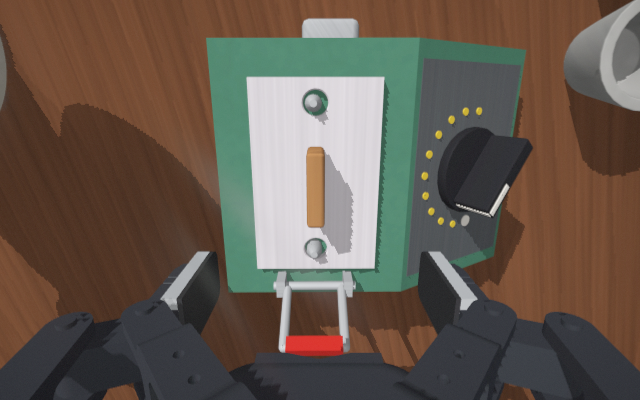

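```bash
cat >> fit.py <<'E'
MP=[498.2,-238.9,2.9215]
def to_panel(W,p=MP):
    c,s=np.cos(p[2]),np.sin(p[2]); Rz=np.array([[c,-s,0],[s,c,0],[0,0,1]])
    M=(W-np.array([p[0],p[1],0]))@Rz
    Q=M-np.array([-85,0,82.5])
    up=np.array([.866025,0,.5]);n=np.array([-.5,0,.866025])
    return np.stack([Q@up,Q[...,1],Q@n],-1)  # up, left, out
E
python3 - <<'E'
from fit import *
z=np.load('w4.npz');st=dict(eef_pos=z['p'],tcp_rot=z['o']);im,d=z['im'],z['d'];W=cloud('wrist',d,st)
Q=to_panel(W)
m=(abs(Q[...,2]-47)<5)&(np.hypot(Q[...,0],Q[...,1])<55)
print(m.sum(),np.median(Q[m][:,2]));re=cv2.minAreaRect(Q[m][:,:2].astype(np.float32));print(re)
wh=m&(im.min(2)>150);print('white',wh.sum(),Q[wh].mean(0)); w=Q[wh]; 
a=np.degrees(np.arctan2(w[:,1].mean(),w[:,0].mean()));print('pointer angle ccw',a,'click',(100-a)/20)
A=Q[m][:,:2];ev=np.linalg.eigh(np.cov(A.T))[1][:,1];print('bar dir',np.degrees(np.arctan2(ev[1],ev[0])),'centre',A.mean(0))
hsv=cv2.cvtColor(im,cv2.COLOR_RGB2HSV);y=((hsv[...,0]>20)&(hsv[...,0]<35)&(hsv[...,1]>150)&(hsv[...,2]>130)).astype(np.uint8);y[:,:400]=0;y[:,500:]=0;y[:90]=0;y[240:]=0
n,l,s,c=cv2.connectedComponentsWithStats(y)
obs=[];X=[];D=mill_dots();pr=proj('wrist',Tm(MP,D),st)
for i in range(1,n):
    if s[i,4]<8: continue
    k=np.linalg.norm(pr-c[i],axis=1).argmin();obs.append(c[i]);X.append(D[k]);print(k,c[i].round(1),pr[k].round(1))
f=lambda p:(proj('wrist',Tm(p,np.array(X)),st)-np.array(obs)).ravel()
s=least_squares(f,MP,x_scale=[1,1,.01]);print(s.x,abs(s.fun).max(),Tm(s.x,np.array([[65,0,120],[-103,0,113.68]])))
red=((hsv[...,0]<6)|(hsv[...,0]>174))&(hsv[...,1]>180)&(hsv[...,2]>100);red[:,:250]=0;red[:,380:]=0
print('red',red.sum(),W[red].mean(0),np.median(W[red],0), Tm(MP,np.array([[65,124,186.]])))
E
```

```text
1238 46.73623725299648
((1.3838138580322266, 0.4619560241699219), (76.4934310913086, 17.79694366455078), 52.02761459350586)
white 165 [15.51604177 17.80216348 47.51602647]
pointer angle ccw 48.92518578109922 click 2.5537407109450387
bar dir 52.26373676807705 centre [ 4.06345879 -0.30889995]
9 [465.4 111.1] [466.3 111.1]
10 [478.7 110.8] [479.7 110.6]
8 [451.2 119.3] [452.1 119.3]
7 [438.4 134.3] [439.3 134.3]
6 [428.7 154.1] [429.9 154.1]
5 [424.4 175.9] [425.3 175.7]
4 [425.3 195.5] [426.1 195.6]
3 [430.8 211. ] [431.8 211.2]
2 [440.4 220.5] [441.3 220.8]
1 [452.2 223.5] [453.1 223.7]
[ 497.33399276 -238.62030011    2.92087369] 0.24522940768920876 [[ 433.91087334 -224.38977223  120.        ]
 [ 597.83524352 -261.17021351  113.68      ]]
red 1112 [ 406.14243182 -348.62285496  178.79065306] [ 407.38564006 -343.02102224  187.14122605] [[ 407.69629507 -345.71797318  186.        ]]
```

```bash
cat >> fit.py <<'E'
MP=[497.33,-238.62,2.9209]
def panel_pt(u,l,o):
    return np.array([-85,0,82.5])+u*np.array([.866025,0,.5])+l*np.array([0,1.,0])+o*np.array([-.5,0,.866025])
def bar(q):
    a=np.deg2rad(100-q);e=np.array([np.cos(a),np.sin(a)]);f=np.array([-e[1],e[0]]);o=[]
    for s,t in [(38,8),(38,-8),(-38,-8),(-38,8)]:
        u=s*e+t*f;o.append(panel_pt(u[0],u[1],48))
    return np.array(o)
E
python3 - <<'E'
from fit import *
z=np.load('w4.npz');st=dict(eef_pos=z['p'],tcp_rot=z['o']);im=z['im'].copy()
k=5;x0,x1,y0,y1=400,545,100,250
b=cv2.resize(im[y0:y1,x0:x1,::-1],None,fx=k,fy=k,interpolation=cv2.INTER_CUBIC)
for q,col in [(40,(0,0,255)),(60,(0,255,0)),(48,(255,100,0))]:
    P=(proj('wrist',Tm(MP,bar(q)),st)-[x0,y0]+.5)*k
    cv2.polylines(b,[P.astype(np.int32)],True,col,1)
cv2.imwrite('pics/bar.png',b)
E
```

```text
(no output)
```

View pics/bar.png

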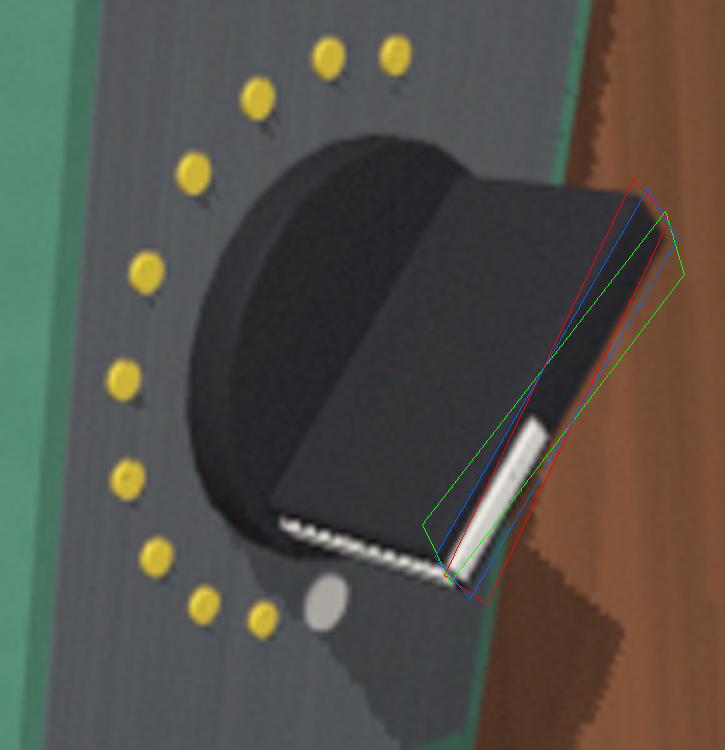

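Predicted bar outlines: the red one (40°, click 2) matches the bar edges, so the dial starts on click 2. The red clip bar is at about (407,-345,187). I go outside it with shut fingers and push inward.

>>> jog_arm(
  series=[
    [0, 0, 0, 0, -3, 0, 0],
    [0, 0, 0, 0, -4, -0.1, 0],
    [0, 0, 0, 0, -4, -0.1, 0],
    [0, 0, 0, 0, -4, -0.1, 0],
    [0, 0, 0, 0, -1.5, 0, 0],
    [0, 0, 0, 3, 0, 0, 0],
    [0, 0, 0, 4, 0, 0, 0],
    [0, 0, 0, 3, 0, 0, 0],
    [0, 0, 0, 0.5, 0, 0, 0],
    [0, 0, 0, 0, 0, 0, 0],
  ],
)

```text
clock: 11.75
eef_pos: [395.4, -385.5, 160.8]
tcp_rot: [2.551, 1.568, 2.33]
contact_force: [0.1, -0.0, 1.0]
opening: -0.002
```

```bash
python3 - <<'E'
from fit import *
st=r.sense(); print(st['eef_pos'],st['contact_force'],st['opening'],Rm(st['tcp_rot']).round(3).tolist())
c,s=np.cos(MP[2]),np.sin(MP[2]);print('mill',np.array([[c,s],[-s,c]])@(st['eef_pos'][:2]-MP[:2]))
im,d=r.grab_frame('wrist'); cv2.imwrite('pics/w5.png',im[:,:,::-1])
E
```

```text
[ 395.40588531 -385.45345848  160.77046807] [ 0.07757874 -0.01692566  1.00083576] -0.0022206729986765945 [[-0.002, 0.22, 0.976], [0.002, 0.976, -0.22], [-1.0, 0.002, -0.003]]
mill [ 67.30939711 165.58392055]
```

View pics/w5.png

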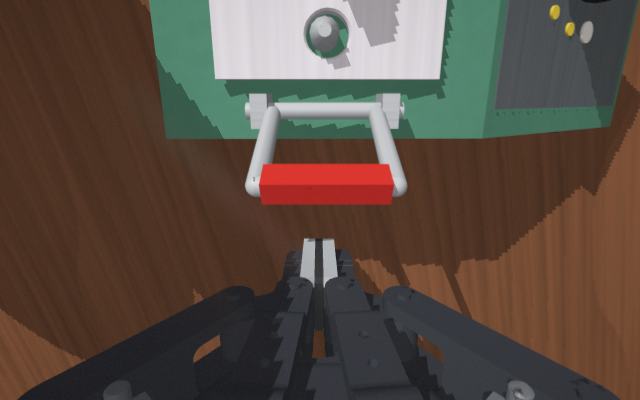

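The shut fingers at (320,250) stand outside, in line with the red bar at (325,184). Push inward.

>>> jog_arm(
  series=[
    [0, 0, 0, 0, 1, 0, 0],
    [0, 0, 0, 0, 1, 0, 0],
    [0, 0, 0, 0, 0.8, 0, 0],
    [0, 0, 0, 0, 0.8, 0, 0],
    [0, 0, 0, 0, 0.8, 0, 0],
    [0, 0, 0, 0, 0.8, 0, 0],
    [0, 0, 0, 0, 0.8, 0, 0],
    [0, 0, 0, 0, 0.8, 0, 0],
    [0, 0, 0, 0, 0, 0, 0],
    [0, 0, 0, 0, 0, 0, 0],
    [0, 0, 0, 0, 0, 0, 0],
    [0, 0, 0, 0, 0, 0, 0],
  ],
)

```text
clock: 13.0
eef_pos: [410.8, -320.4, 161.8]
tcp_rot: [-1.336, 1.571, -1.558]
contact_force: [0.6, -0.4, 0.6]
opening: -0.002
```

```bash
python3 - <<'E'
from fit import *
st=r.sense(); print(st['eef_pos'],st['contact_force'])
im,d=r.grab_frame('wrist'); cv2.imwrite('pics/w6.png',im[:,:,::-1])
E
```

```text
[ 410.81634582 -320.40675     161.76352698] [ 0.63768909 -0.38879863  0.63694696]
```

View pics/w6.png

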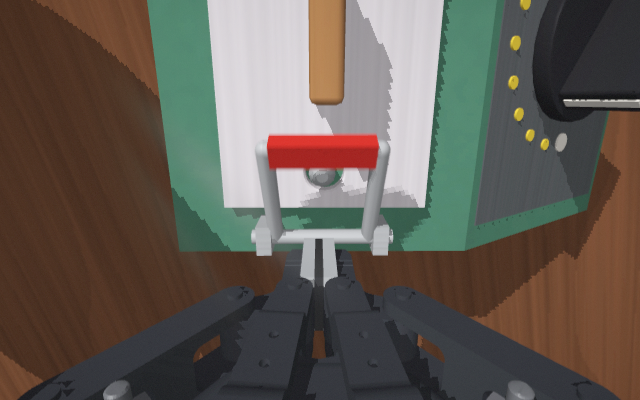

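The clip has fallen over onto the plate, red bar at (323,150) beside the handle. Now up, tilt 30°, and turn the tool 30° to line up with the bar (click 2).

>>> jog_arm(
  series=[
    [0, 0, 0, -3, 0, 0, 0],
    [0, 0, 0, -4, 0, 0, 0.5],
    [0, 0, 0, -4, 0, 0, 1],
    [0, 0, 0, -4, 0, 0, 1],
    [0, 7.5, 0, 0, 0, 0, 1],
    [0, 7.5, 0, 0, 0, 0, 1],
    [0, 7.5, 0, 0, 0, 0, 1],
    [0, 7.5, 0, 0, 0, 0, 1],
    [7.5, 0, 0, 0, 0, 0, 1],
    [7.5, 0, 0, 0, 0, 0, 1],
    [7.5, 0, 0, 0, 0, 0, 1],
    [7.5, 0, 0, 0, 0, 0, 1],
    [0, 0, 0, 0, 0, 0, 1],
    [0, 0, 0, 0, 0, 0, 1],
  ],
)

```text
clock: 14.45
eef_pos: [410.8, -320.3, 311.7]
tcp_rot: [-2.622, 1.047, 2.919]
contact_force: [-0.3, 0.5, -0.0]
opening: 0.999
```

```bash
cat >> fit.py <<'E'
def dial_state(st):
    """tool in panel frame (up,left,out), and needed deltas"""
    c,s=np.cos(MP[2]),np.sin(MP[2]); Rz=np.array([[c,-s,0],[s,c,0],[0,0,1]])
    B=Rz@np.array([[.866025,0,.5],[0,1,0],[-.5,0,.866025]]).T
    T=Rm(st['tcp_rot']); TP=B.T@T
    pos=to_panel(st['eef_pos'],MP)
    zz=TP[:,2]; phi=np.degrees(np.arctan2(zz[1],-zz[0]))  # z=-u at 0; cw positive
    return B,T,TP,pos,phi
E
python3 - <<'E'
from fit import *
st=r.sense();B,T,TP,pos,phi=dial_state(st)
print(st['eef_pos'],st['qpos'].round(3));print(TP.round(4).tolist(),pos.round(1),'phi',phi)
tgt=Tm(MP,panel_pt(0,0,110)[None])[0]; print(tgt,'tool delta',T.T@(tgt-st['eef_pos']))
im,d=r.grab_frame('wrist'); cv2.imwrite('pics/w7.png',im[:,:,::-1]);np.savez('w7.npz',im=im,d=d,p=st['eef_pos'],o=st['tcp_rot'])
E
```

```text
[ 410.81717539 -320.25279142  311.67471673] [-0.557  0.411  1.47  -0.168  1.758  0.196]
[[0.0001, -0.4977, -0.8674], [-0.0007, -0.8674, 0.4977], [-1.0, 0.0006, -0.0004]] [245.8  98.6 122.7] phi 29.847039259647563
[ 633.93444808 -269.26677414  177.76275   ] tool delta [ 12.75659741 207.8516218  164.15930891]
```

View pics/w7.png

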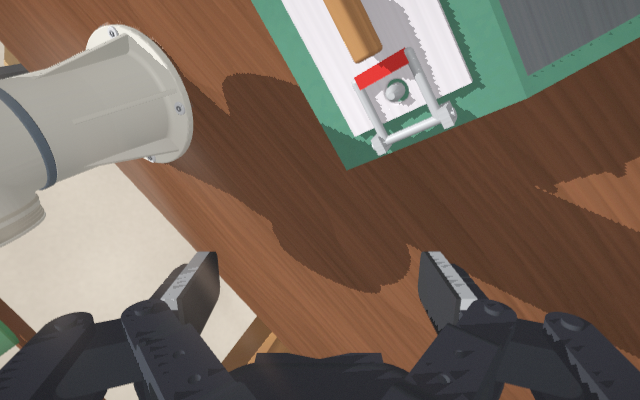

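>>> jog_arm(
  series=[
    [0, 0, 0, 0.2, 2.6, 2, 1],
    [0, 0, 0, 0.2, 3.5, 2.8, 1],
    [0, 0, 0, 0.2, 3.6, 2.8, 1],
    [0, 0, 0, 0.2, 3.6, 2.8, 1],
    [0, 0, 0, 0.2, 3.6, 2.8, 1],
    [0, 0, 0, 0.2, 2.6, 2.1, 1],
    [0, 0, 0, 0.1, 1.3, 1.1, 1],
    [0, 0, 0, 0, 0, 0, 1],
    [0, 0, 0, 0, 0, 0, 1],
  ],
)

```text
clock: 15.4
eef_pos: [633.5, -269.9, 177.3]
tcp_rot: [-2.619, 1.046, 2.92]
contact_force: [-0.5, -0.3, 1.0]
opening: 0.999
```

```bash
python3 - <<'E'
from fit import *
st=r.sense();B,T,TP,pos,phi=dial_state(st)
print(st['eef_pos'],st['qpos'].round(3));print(TP.round(4).tolist(),pos.round(1),'phi',phi)
tgt=Tm(MP,panel_pt(0,0,20)[None])[0]; print(tgt,'tool delta',T.T@(tgt-st['eef_pos']))
im,d=r.grab_frame('wrist'); cv2.imwrite('pics/w8.png',im[:,:,::-1]);np.savez('w8.npz',im=im,d=d,p=st['eef_pos'],o=st['tcp_rot'])
W=cloud('wrist',d,st);Q=to_panel(W,MP)
m=(abs(Q[...,2]-47)<4)&(np.hypot(Q[...,0],Q[...,1])<55)
print(m.sum(),cv2.minAreaRect(Q[m][:,:2].astype(np.float32)))
print('axis px',proj('wrist',Tm(MP,np.vstack([panel_pt(0,0,48),panel_pt(0,0,12),bar(40)])),st).round(0).tolist())
E
```

```text
[ 633.54389562 -269.92745369  177.32895816] [-0.368  0.803  1.095 -0.075  1.762  0.381]
[[0.001, -0.4995, -0.8663], [-0.0003, -0.8663, 0.4995], [-1.0, -0.0002, -0.001]] [ -0.    0.7 109.5] phi 29.964568097186298
[ 590.02587548 -259.41602531   99.8205    ] tool delta [89.50628624  0.64210329 -0.28586279]
2803 ((-0.4406719207763672, 0.41207122802734375), (76.82386779785156, 16.086719512939453), 52.515625)
axis px [[318.0, 213.0], [318.0, 197.0], [330.0, 267.0], [306.0, 267.0], [304.0, 154.0], [331.0, 154.0]]
```

View pics/w8.png

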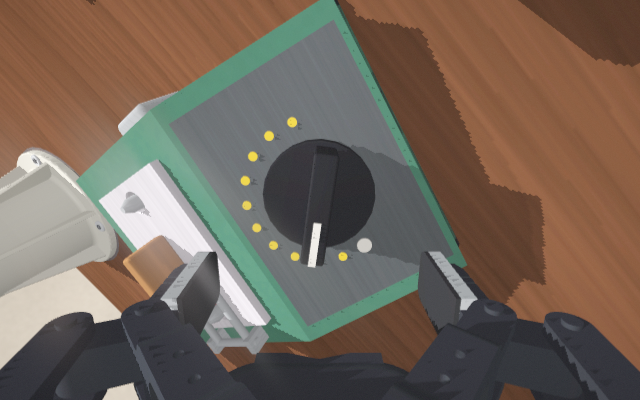

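The bar actually runs from (326,150) to (312,264), tilted about 7.5° towards mark 3. Depth agrees, giving q≈47.5°, between clicks 2 and 3. I align the jaws to that and go in.

```bash
python3 - <<'E'
from fit import *
for n in ['top0','top1']:
    z=np.load(n+'.npz');W=cloud('top',z['d']);p=[497.18,-238.88,2.9215];Q=to_panel(W,p)
    m=(abs(Q[...,2]-46)<7)&(np.hypot(Q[...,0],Q[...,1])<55);A=Q[m][:,:2]
    ev=np.linalg.eigh(np.cov(A.T))[1][:,1];print(n,m.sum(),np.degrees(np.arctan2(ev[1],ev[0])),cv2.minAreaRect(A.astype(np.float32)))
z=np.load('w8.npz');crop(z['im'],230,390,110,280,4,'pics/dial8.png')
E
```

```text
top0 206 52.576702099957934 ((0.5296926498413086, 0.4891548156738281), (77.32721710205078, 18.535953521728516), 52.79307556152344)
top1 202 53.431525932227785 ((1.1826190948486328, 0.3634223937988281), (75.96475219726562, 19.811948776245117), 53.520957946777344)
```

View pics/dial8.png

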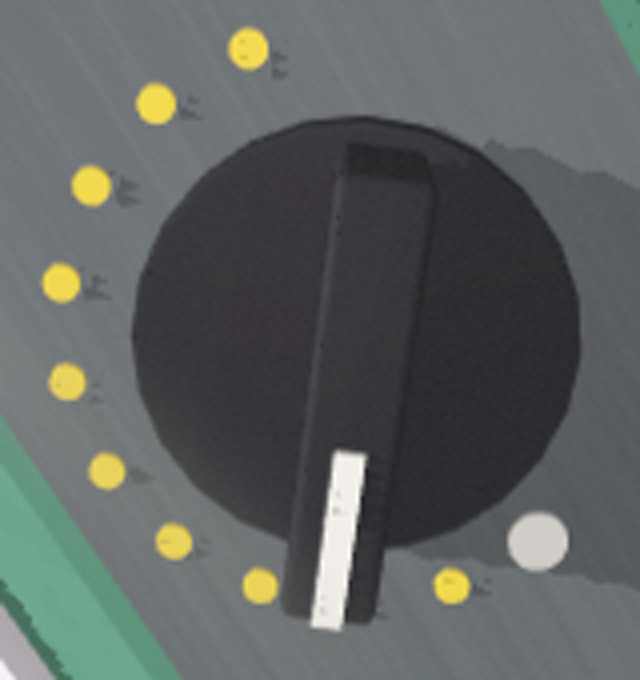

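>>> jog_arm(
  series=[
    [7.5, 0, 0, 0, 0.05, 0, 1],
    [0, 0, 0, 2.5, 0, 0, 1],
    [0, 0, 0, 3, 0, 0, 1],
    [0, 0, 0, 2, 0, 0, 1],
    [0, 0, 0, 1, 0, 0, 1],
    [0, 0, 0, 0.4, 0, 0, 1],
    [0, 0, 0, 0, 0, 0, 1],
    [0, 0, 0, 0, 0, 0, 0],
    [0, 0, 0, 0, 0, 0, 0],
    [0, 0, 0, 0, 0, 0, 0],
    [0, 0, 0, 0, 0, 0, 0],
    [0, 0, 0, 0, 0, 0, 0],
    [0, 0, 0, 0, 0, 0, 0],
    [0, 0, 0, 0, 0, 0, 0],
  ],
  force=50,
)

```text
clock: 16.85
eef_pos: [591.0, -259.7, 100.6]
tcp_rot: [-2.487, 1.048, 2.92]
contact_force: [0.1, 0.6, 2.4]
opening: 0.177
```

```bash
python3 - <<'E'
from fit import *
st=r.sense();B,T,TP,pos,phi=dial_state(st)
print(st['qpos'].round(3),st['opening'],'F tool',T.T@st['contact_force'],'M tool',T.T@st['wrist_torque'],st['wrist_torque']);print(TP.round(4).tolist(),pos.round(1),'q',phi+10)
E
```

```text
[-0.376  0.806  1.269 -0.077  1.585  0.52 ] 0.17669756009099782 F tool [-2.03573503 -0.30032478 -1.36819185] M tool [-0.03594627 -0.05416541  0.15878066] [ 0.06537354 -0.15788633 -0.01534705]
[[-0.0003, -0.6095, -0.7928], [-0.0007, -0.7928, 0.6095], [-1.0, 0.0007, -0.0001]] [-0.5  0.  21.2] q 47.55588378943761
```

Gripped (opening 15 mm), q≈47.6°. I turn in small steps and watch the twist torque to find the clicks.

>>> jog_arm(
  series=[
    [5, 0, 0, 0, 0, 0, 0],
    [0, 0, 0, 0, 0, 0, 0],
  ],
)

```text
clock: 17.05
eef_pos: [591.1, -259.7, 100.5]
tcp_rot: [-2.398, 1.048, 2.92]
contact_force: [1.7, 1.1, 3.6]
opening: 0.177
```

```bash
cat > ds.py <<'E'
from fit import *
st=r.sense();B,T,TP,pos,phi=dial_state(st)
print('q %.2f'%(phi+10),'Mx',(T.T@st['wrist_torque']).round(3),'F',(T.T@st['contact_force']).round(1),pos.round(1),'t',st['clock'])
E
python3 ds.py
```

```text
q 52.65 Mx [ 0.124 -0.097  0.186] F [-3.8  0.7 -1.4] [-0.6  0.1 21.1] t 17.05
```

>>> jog_arm(
  series=[
    [5, 0, 0, 0, 0, 0, 0],
    [0, 0, 0, 0, 0, 0, 0],
  ],
)

```text
clock: 17.25
eef_pos: [591.1, -259.8, 100.5]
tcp_rot: [-2.313, 1.048, 2.92]
contact_force: [2.6, 0.3, 2.6]
opening: 0.178
```

```bash
python3 ds.py
```

```text
q 57.55 Mx [ 0.527 -0.138  0.277] F [-3.5  1.2 -0. ] [-0.7  0.1 21.1] t 17.25
```

>>> jog_arm(
  series=[
    [5, 0, 0, 0, 0, 0, 0],
    [0, 0, 0, 0, 0, 0, 0],
  ],
)

```text
clock: 17.45
eef_pos: [591.1, -259.8, 100.5]
tcp_rot: [-2.228, 1.048, 2.92]
contact_force: [1.2, -0.4, 2.7]
opening: 0.179
```

```bash
python3 ds.py
```

```text
q 62.39 Mx [-0.76  -0.088  0.088] F [-3.  -0.3 -0. ] [-0.6  0.1 21.2] t 17.45
```

>>> jog_arm(
  series=[
    [5, 0, 0, 0, 0, 0, 0],
    [0, 0, 0, 0, 0, 0, 0],
  ],
)

```text
clock: 17.65
eef_pos: [591.1, -259.9, 100.5]
tcp_rot: [-2.14, 1.048, 2.92]
contact_force: [2.6, -1.1, 2.4]
opening: 0.177
```

```bash
python3 ds.py
```

```text
q 67.42 Mx [ 0.04  -0.22   0.256] F [-3.4  0.8  1. ] [-0.7  0.2 21.1] t 17.65
```

>>> jog_arm(
  series=[
    [0, 0, 0, 0, 0, 0, 0],
    [0, 0, 0, 0, 0, 0, 0],
    [0, 0, 0, 0, 0, 0, 0],
  ],
)

```text
clock: 17.95
eef_pos: [591.1, -259.8, 100.5]
tcp_rot: [-2.14, 1.048, 2.92]
contact_force: [3.4, -1.3, 4.6]
opening: 0.178
```

```bash
python3 ds.py; python3 - <<'E'
from fit import *
im,d=r.grab_frame('wrist'); cv2.imwrite('pics/w9.png',im[:,:,::-1])
im,d=r.grab_frame('top');np.savez('top2.npz',im=im,d=d); crop(im,370,480,140,220,7,'pics/top3.png')
E
```

```text
q 67.45 Mx [-0.089 -0.334  0.241] F [-5.8  0.4  0.9] [-0.7  0.2 21.1] t 17.95
```

View pics/w9.png

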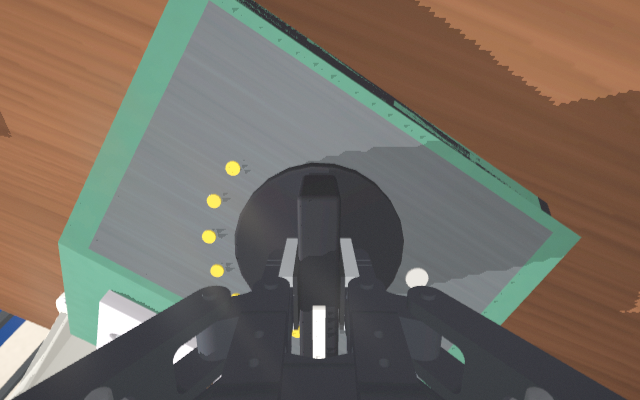

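View pics/top3.png

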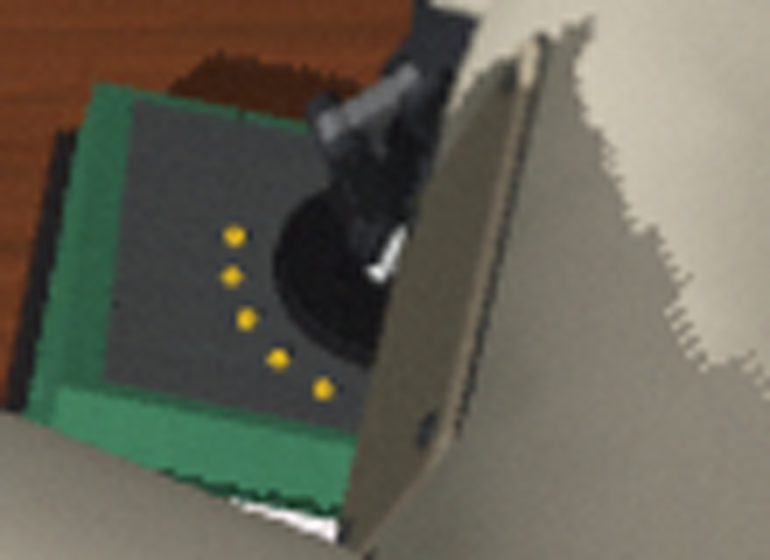

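>>> jog_arm(
  series=[
    [7, 0, 0, 0, 0, 0, 0],
    [7, 0, 0, 0, 0, 0, 0],
    [7, 0, 0, 0, 0, 0, 0],
    [7, 0, 0, 0, 0, 0, 0],
    [7, 0, 0, 0, 0, 0, 0],
    [7, 0, 0, 0, 0, 0, 0],
    [7, 0, 0, 0, 0, 0, 0],
    [3.5, 0, 0, 0, 0, 0, 0],
    [0, 0, 0, 0, 0, 0, 0],
    [0, 0, 0, 0, 0, 0, 0],
    [0, 0, 0, 0, 0, 0, 0],
    [0, 0, 0, 0, 0, 0, 0],
  ],
)

```text
clock: 19.25
eef_pos: [591.0, -260.5, 100.4]
tcp_rot: [-1.22, 1.048, 2.922]
contact_force: [4.0, -3.6, 3.4]
opening: 0.177
```

```bash
python3 ds.py
```

```text
q 120.04 Mx [ 0.03  -0.386  0.679] F [-5.3  3.1  1.7] [-0.8  0.8 21.1] t 19.25
```

Tool at q = 120.0° with almost no twist torque, as expected for a click. I open, back off and look.

>>> jog_arm(
  series=[
    [0, 0, 0, 0, 0, 0, 1],
    [0, 0, 0, 0, 0, 0, 1],
    [0, 0, 0, 0, 0, 0, 1],
    [0, 0, 0, 0, 0, 0, 1],
    [0, 0, 0, 0, 0, 0, 1],
    [0, 0, 0, 0, 0, 0, 1],
    [0, 0, 0, -2, 0, 0, 1],
    [0, 0, 0, -4, 0, 0, 1],
    [0, 0, 0, -4, 0, 0, 1],
    [0, 0, 0, 0, 0, 0, 1],
    [0, 0, 0, 0, 0, 0, 1],
  ],
)

```text
clock: 20.35
eef_pos: [640.2, -270.8, 187.5]
tcp_rot: [-1.221, 1.049, 2.92]
contact_force: [-0.9, -0.2, -0.7]
opening: 1.0
```

```bash
cat > bm.py <<'E'
from fit import *
import sys
st=r.sense();B,T,TP,pos,phi=dial_state(st)
print(st['clock'],'tool q',phi+10,st['contact_force'].round(1))
im,d=r.grab_frame('wrist'); crop(im,200,430,70,280,3,f'pics/{sys.argv[1]}.png')
W=cloud('wrist',d,st);Q=to_panel(W,MP)
m=(abs(Q[...,2]-47)<4)&(np.hypot(Q[...,0],Q[...,1])<55)
print(m.sum(),cv2.minAreaRect(Q[m][:,:2].astype(np.float32)))
wh=m&(im.min(2)>140);print('white',wh.sum(),Q[wh].mean(0).round(1),np.degrees(np.arctan2(Q[wh][:,1].mean(),Q[wh][:,0].mean())))
E
python3 bm.py d9
```

```text
20.35 tool q 120.05399488723239 [-0.9 -0.2 -0.7]
2517 ((-0.28737640380859375, -0.0946044921875), (16.002445220947266, 76.88228607177734), 70.01959991455078)
white 335 [20.1 -7.6 48.3] -20.560868652642217
```

View pics/d9.png

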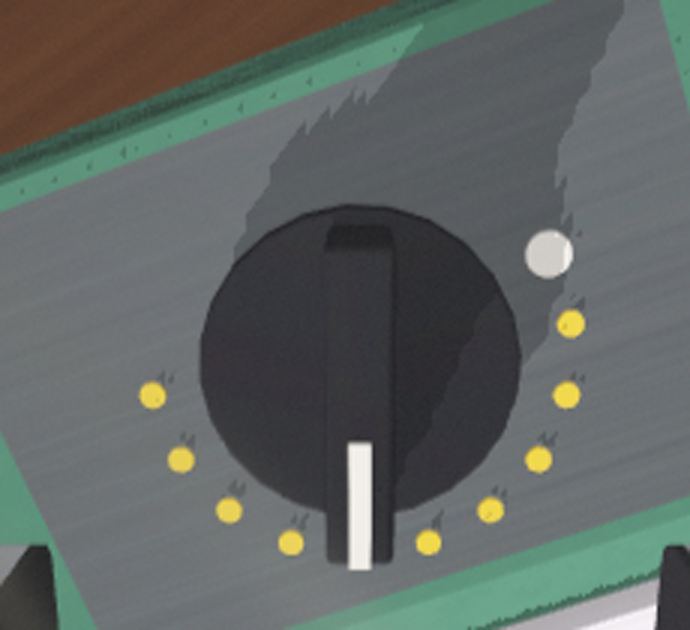

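The pointer covers the sixth yellow mark (five marks uncovered after the white dot, four beyond), and depth gives -20.0°, so click 6. I back away and check the rest.

>>> jog_arm(
  series=[
    [0, 0, 0, -4, 0, 0, 1],
    [0, 0, 0, -4, 0, 0, 1],
    [0, 0, 0, -4, 0, 0, 1],
    [0, 0, 0, -4, 0, 0, 1],
    [0, 0, 0, 0, 0, 0, 1],
    [0, 0, 0, 0, 0, 0, 1],
  ],
)

```text
clock: 21.0
eef_pos: [717.6, -288.3, 324.1]
tcp_rot: [-1.222, 1.046, 2.92]
contact_force: [0.4, 0.8, -0.5]
opening: 1.001
```

```bash
python3 bm.py d10; python3 - <<'E'
from fit import *
st=r.sense();im,d=r.grab_frame('top');cv2.imwrite('pics/topF.png',im[:,:,::-1])
im0=np.load('top0.npz')['im']
for n,(x0,x1,y0,y1) in dict(tiffin=(235,295,80,145),cup=(312,352,90,135),mortar=(368,420,85,140)).items():
    df=np.abs(im[y0:y1,x0:x1].astype(int)-im0[y0:y1,x0:x1]).max(2);print(n,(df>40).sum())
im,d=r.grab_frame('side');cv2.imwrite('pics/sideF.png',im[:,:,::-1])
st=r.sense();im,d=r.grab_frame('wrist');cv2.imwrite('pics/wF.png',im[:,:,::-1])
W=cloud('wrist',d,st)
hsv=cv2.cvtColor(im,cv2.COLOR_RGB2HSV);red=((hsv[...,0]<5)|(hsv[...,0]>175))&(hsv[...,1]>190)&(hsv[...,2]>90)
print('red',red.sum(),np.median(W[red],0) if red.any() else None)
E
```

```text
21.0 tool q 120.05242471884189 [ 0.4  0.8 -0.5]
960 ((-0.33065032958984375, -0.2954902648925781), (15.725591659545898, 76.36164093017578), 70.31281280517578)
white 135 [20.6 -8.  48.3] -21.236293518125915
tiffin 0
cup 0
mortar 0
red 112 [ 427.79362683 -266.17114315  136.2225267 ]
```

View pics/topF.png

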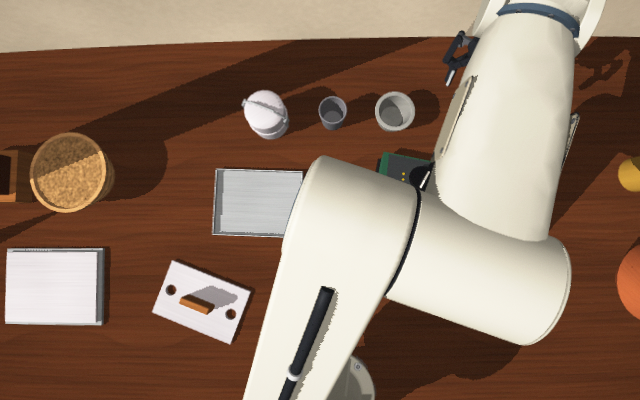

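View pics/wF.png

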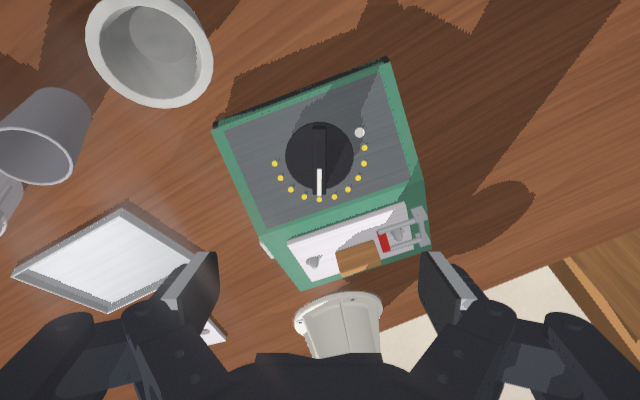

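View pics/sideF.png

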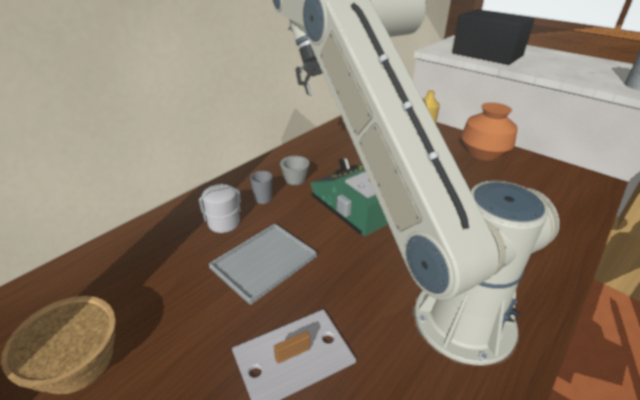

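The pointer ends on the sixth mark at (319,199). The clip lies closed over the plate, red bar at (384,241) and z≈136, and the three bystanders show no pixel change. Handing in.

```bash
python3 -c "
from rig import r
print(r.sense()['clock'],r.sign_off())"
```

```text
the job is handed in; nothing more can be done
21.2 None
```

I handed the job in at 21.2 s. The smaller cover is on the mill's two pins, the wire clip is flipped over onto it, and the dial is on the sixth yellow mark. The gripper was clear of everything when I finished.

- **Cover:** it was lowered until the mill took its weight, with about 16 N on the wrist, then released. It lies flush: the top is at z≈127 mm with a slope under 0.1 %, and both pins show through their holes.
- **Clip:** the shut fingers pushed it past upright and it fell closed. The red bar is level at about 42 mm along the mill's left (+y), z≈136 mm.
- **Dial:** I turned it clockwise and let go at 120.0°. Two looks after release measured 120.0° and 120.3°, and the pointer covers the sixth mark.
- **Bystanders:** the tiffin carrier, mortar and cup show no pixel change between the first and last top views.

**Disagreement:** before I touched the dial, it measured about 47.5°, between clicks 2 and 3. The task says it starts on a click. An image overlay had first suggested click 2, but three depth readings gave 47.5°. The torque readings while turning were not clean enough to explain it. The dial stayed at 120° when released, with almost no twist torque, so I took that as click 6. I did not check it against the end stop.

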